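# Lid the loaf tin and turn it over in its cooling stand

### The arm

A 6-joint arm with a two-finger parallel gripper is mounted at the origin on the work surface. World frame = base frame: x ahead of the robot, y to its left, z up, the work surface at z = 0. Lengths are in m, angles in rad, forces in N, time in s.
With the tool pointing down it reaches from about 0.35 to 0.775 m from the base axis. Payload 7.3 kg.
Tool frame: the origin (TCP) lies between the finger pads; the fingertips stand ahead of it and the grasp point (between the pads) lies 6 mm ahead of it (robot.tip_extent is the x of the fingertips in the tool frame, in m); x points along the fingers, z is the direction in which the jaws open and shut, and the axes are right-handed (so a half turn about x gives the same grasp; the last joint's range is limited). The gripper opens to 92 mm and grips with 3 to 60 N. Pads are 19 mm wide; open, the fingers measure 130 mm over their backs; the gripper's body (75 mm by 190 mm) begins 47 mm behind the grasp point.
Start: joints at [1.057, 0.342, 1.524, -0, 1.275, -0.146], TCP at [0.189, 0.49, 0.252] pointing down, gripper open.
Joint ranges: [-2.53, 2.53], [-0.77, 2.02], [0.04, 2.7], [-1, 4.14], [0.28, 2.66], [-3.11, 3.11]. Speed limits (rad/s): [2.57, 2.57, 3.14, 3.14, 3.14, 3.14].

### API

Orientations are given as [roll, pitch, yaw] about the fixed x, y, z axes, in that order (R = Rz(yaw) Ry(pitch) Rx(roll)).
In Python, from cell import robot gives the robot as it stands. The module is installed in compiled form; this text tells all that it offers.
- The arm moves only by the shell command python3 -m creep 'ROWS' [FORCE]. ROWS is JSON, a list of rows, each an object with "translation": the shift along the tool's x, y, z in m, a list of three; "twist": the turn, a rotation vector about the tool's x, y, z in rad, a list of three; "hand": the opening in per cent of the stroke, from 0 (shut) to 100 (fully open). A call has 1 to 5 rows; each row is the pose to reach, as a shift and turn from the pose measured when the call began, along the tool's axes at that moment; what a row does not reach only later rows make up. A row lasts 1/10 s, in which the tool goes at most 50 mm and 8.59 degrees, less where a joint would pass 70% of its speed; a pose out of reach is approached as far as the arm can. A call with a gripper value outside its range is refused whole. The fingers move at their own pace and stop on an object; FORCE is the grip in N (left out, the last holds). Time passes only in rows, so rows that repeat a pose let the fingers close. It gives the time, the measured TCP pose, the force and the opening at its end, in the units of the state.
- robot.observe(): the state, without advancing time (a new reading comes with each control period).
- robot.read_camera(name): name is "scene" or "side" or "wrist"; returns the picture (480x640x3 uint8, blue, green, red); there is no depth.
- robot.calibration(name): a dict with "intrinsics" (3x3 intrinsics, pixels), "cam_to_world" (4x4, takes a point from camera to world coordinates); the wrist camera has in their place "mount" (4x4, takes a point from camera to tool coordinates, whose origin is the TCP and whose axes are the tool frame's). Camera axes: x right, y up, looking along -z (the intrinsics and any distortion apply to the point x, -y, -z); pixel columns grow to the right and rows downward; lengths in m; the calibration is good to about 2 mm. A picture is of the moment at which its call begins: read the wrist's pose just before it. calibration takes no time and is no camera call.
- robot.hand_in(): hands the job in, once; it reports no verdict.
The state is a dict: "time": time; "qpos": joint angles; "qvel": joint speeds; "joint_efforts": joint torques, N m; "tool_pos": TCP position; "tool_rot": TCP orientation; "contact_force": force on the tool from outside, world axes, zero at the start; "torque": the same for the moment, N m; "opening": finger opening in m.
Only numpy, scipy, OpenCV 4.12 (cv2) and the standard library are available. Lean on these libraries where they do the work, as an engineer would, in place of code of your own. Each camera call takes 0.05 s, during which the arm holds its last target. There are 200 camera calls.

### The job

Put the lid on the loaf tin that leans in the sloping cooling stand, then squeeze lid and tin together, lift the tin out and turn it over with the lid kept shut, so that the loaf drops onto the lid. Set it gently back in the stand the same way round but lid side down: lid flat on the sloping seat, the same end resting on the ledge. Let go and leave the other things on the bench where they are.

Things in the scene. Friction and masses are not known exactly. Their poses are not given: they have to be found in the camera images.
- stand: Steel cooling stand fixed to the bench, base 110 x 150 mm. Origin: centre of its underside, z up. A plain seat plate, 86 mm wide (x), 5 mm thick, slopes down at 45 degrees towards the stand's +y; at its low end a ledge stands square to it, 30 mm deep, so the two make a 90 degree V. The seat reaches 70 mm up the slope from that corner; above it the tin sticks out free all round. No side cheeks.
- seat (a point): Middle of the corner line where the seat's face meets the ledge's face; at (0, 30, 45) mm in the stand's frame, axes as the stand's. Up the slope is (0, -1, 1)/sqrt2 in this frame; out of the seat, square to it, is (0, 1, 1)/sqrt2.
- tin: Open dark steel loaf tin, outside 58 wide (x) x 130 long (y) x 56 mm high (z), straight walls and floor 3 mm thick, 0.25 to 0.42 kg. Origin: centre of its underside, z out of the open top. At the start it lies with its underside on the seat and its +y end on the ledge, so z leans 45 degrees from vertical towards the stand's +y and its upper 60 mm stick out past the seat.
- lid: Dark steel lid, a shallow upturned tray, 67 wide (x) x 139 long (y) x 15 mm high, no handle, about 0.12 kg, flat on the bench, top up. Origin: centre of its underside (rim), z out of the top. Plate 3, skirt 2.5 mm thick, 12 deep; 2 mm play a side over the tin, either way round. Fully on: lid origin 44 mm above the tin's origin along the tin's z, tin and lid 59 mm together. Only gravity holds it.
- loaf: Brown loaf loose in the tin, 44 wide (x) x 112 long (y) x 38 mm high, about 0.16 kg. Origin: centre of its underside. Along the tin's z its origin is 3 mm from the tin's origin when on the tin's floor, 18 mm when it lies on the shut lid of the turned tin.
- bowl: Steel mixing bowl, 150 mm across, 70 mm high, on the bench; leave alone. Origin at the centre of its underside.
- tart_ring: Steel tart ring, 90 mm across, 25 mm high; leave alone. Origin at the centre of its underside.
- jar: Glass jar, 66 mm across, 100 mm high; leave alone. Origin at the centre of its underside.
- scraper: Dough scraper lying flat, 70 x 120 mm blade, 15 mm thick wooden grip on its -x edge; leave alone. Origin at the blade's centre, on the bench.
- roll: Bread roll, 53 x 85 mm, 53 mm high; leave alone. Origin at the centre of its underside.
- brush: Pastry brush lying flat, 170 mm long along its x; leave alone. Origin at its middle, on the bench.
- rolling_pin: Wooden rolling pin, 44 mm thick, 400 mm long along its y; leave alone. Origin at its middle, on the bench.
Not all that is in view belongs to the job. Leave any blue or purple look-alike of the tin alone.

How it is judged:
On the way, in this order (a step that is already met when the one before it is completed fails the run):
1. the lid is on the tin, down on its rim all round, with the tin still leaning open side up (z of lid in the frame of tin between 0.038 and 0.049 m and x of lid in the frame of tin between -0.006 and 0.006 m and y of lid in the frame of tin between -0.006 and 0.006 m and angle between the z axis of lid and the z axis of tin, either way round below 0.09 rad and angle between tin's own z axis and vertical below 1.1 rad), for 0.2 s.
2. the tin is turned over in the air, clear of the stand, lid shut (z of lid in the frame of tin between 0.038 and 0.049 m and x of lid in the frame of tin between -0.006 and 0.006 m and y of lid in the frame of tin between -0.006 and 0.006 m and angle between the z axis of lid and the z axis of tin, either way round below 0.09 rad and angle between tin's own z axis and vertical above 2.1 rad and contact force between each of tin, lid and stand below 0.05 N), for 0.2 s.
At the end, for the whole second after the job is handed in: Tin released and at rest, upside down in the stand, lid on the sloping seat: slope within 7 degrees, +y end down on the ledge, within 9 mm of fully home, 20 mm of the middle sideways, turned under 11 degrees; lid shut within 5 mm; loaf inside lying on the lid (z of lid in the frame of tin between 0.038 and 0.049 m and x of lid in the frame of tin between -0.006 and 0.006 m and y of lid in the frame of tin between -0.006 and 0.006 m and angle between the z axis of lid and the z axis of tin, either way round below 0.09 rad and angle between tin's own z axis and vertical between 2.22 and 2.5 rad and angle between the x axis of tin and the x axis of stand, either way round below 0.2 rad and angle between tin's own y axis and vertical between 2.22 and 2.5 rad and x of tin in the frame of seat between -0.02 and 0.02 m and y of tin in the frame of seat between -0.0157175 and 0.00228249 m and z of tin in the frame of seat between 0.0811561 and 0.0991561 m and z of loaf in the frame of tin between 0.013 and 0.022 m and contact force between lid and stand above 0.3 N and linear speed of each of tin, lid below 0.02 m/s and angular speed of tin below 0.2 rad/s); the robot touches nothing.
It fails at once if the lid comes open by more than 8 mm while the tin is tipped over (angle between tin's own z axis and vertical above 1.25 rad and (z of lid in the frame of tin above 0.052 m or y of lid in the frame of tin above 0.012 m or y of lid in the frame of tin below -0.012 m or x of lid in the frame of tin above 0.012 m or x of lid in the frame of tin below -0.012 m)).
It fails at once if the tin is dropped: let go and falling faster than 0.5 m/s (contact force between the fingers and tin below 0.1 N and contact force between the fingers and lid below 0.1 N and linear speed of tin above 0.5 m/s).
It fails at once if another thing on the bench is pushed more than 30 mm (distance of any of bowl, tart_ring, jar, scraper, roll, brush, rolling_pin from where it was at the start of the episode above 0.03 m).
It also fails if it takes over 67 s, if anything falls off the work surface, if the arm or the gripper's body presses on something with over 40 N, if the wrist force passes 120 N, or if a joint passes its speed limit or range.

## Working session

There is one attempt and no reset: what is moved stays moved. The work goes in short steps, Python scripts to look and compute and a shell command to move; the robot and the scene stay as the last step left them, time stands still between calls to the robot, and variables do not carry over. Pictures are saved under pics/ and viewed, about 8 in all and at most 12, crops included, and the job is handed in when it is done.

```bash
mkdir -p pics; python3 - <<'E'
from cell import robot
import cv2,numpy as np
o=robot.observe();print({k:np.round(v,3).tolist() for k,v in o.items()},robot.tip_extent)
for n in("scene","side","wrist"):
    cv2.imwrite(f"pics/{n}0.png",robot.read_camera(n));c=robot.calibration(n)
    print(n,{k:np.round(v,4).tolist() for k,v in c.items()})
E
```

```text
{'time': 0.0, 'qpos': [1.057, 0.343, 1.525, -0.0, 1.275, -0.146], 'qvel': [-0.001, -0.002, 0.001, -0.0, -0.001, 0.001], 'joint_efforts': [-0.002, -43.124, -24.422, 0.071, 0.056, -0.0], 'tool_pos': [0.189, 0.49, 0.251], 'tool_rot': [3.003, 1.569, -2.077], 'contact_force': [0.407, -0.083, -0.383], 'torque': [-0.053, -0.064, -0.035], 'opening': 0.092} 0.025
scene {'intrinsics': [[569.8739, 0.0, 314.7183], [0.0, 569.8739, 234.7207], [0.0, 0.0, 1.0]], 'cam_to_world': [[-0.6272, -0.6496, 0.4297, 1.206], [0.7788, -0.5309, 0.3342, 0.5154], [0.011, 0.5442, 0.8389, 1.4107], [0.0, 0.0, 0.0, 1.0]]}
side {'intrinsics': [[526.4198, 0.0, 325.3311], [0.0, 526.4198, 242.3508], [0.0, 0.0, 1.0]], 'cam_to_world': [[0.9962, 0.0336, -0.08, 0.4422], [-0.0842, 0.5959, -0.7987, -1.1707], [0.0209, 0.8024, 0.5964, 0.9596], [0.0, 0.0, 0.0, 1.0]]}
wrist {'intrinsics': [[348.2309, 0.0, 317.4158], [0.0, 348.2309, 239.5702], [0.0, 0.0, 1.0]], 'mount': [[0.0002, 0.3095, -0.9509, -0.1324], [0.0007, 0.9509, 0.3095, 0.0851], [1.0, -0.0007, -0.0, 0.0001], [0.0, 0.0, 0.0, 1.0]]}
```

View pics/scene0.png

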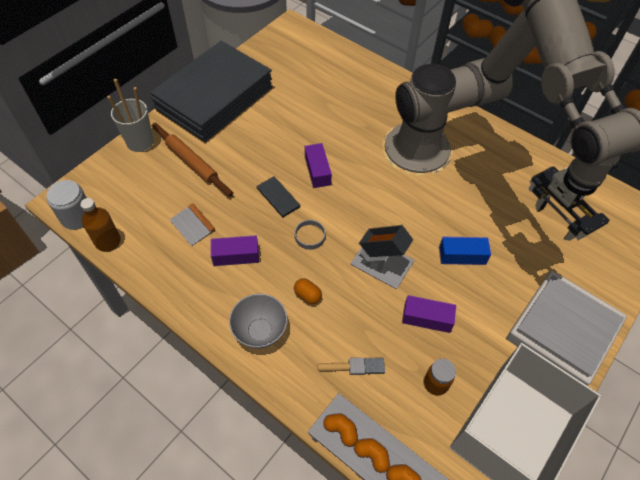

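View pics/side0.png

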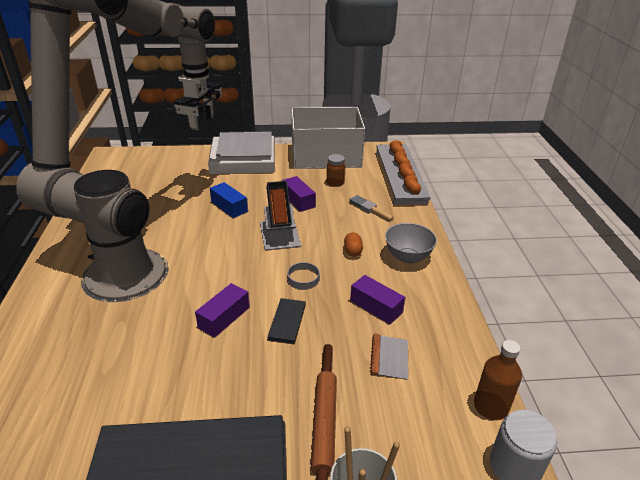

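Candidates for the tin are: the dark tin in the stand at scene (386,242)/side (279,205), the purple boxes at scene (318,165), (235,250), (430,313), and the blue box at (465,250). I choose the dark one in the stand. For the lid, the candidates are the flat dark plate at scene (278,196)/side (287,320) and the large dark tray at (212,90). I choose the small plate. One crop will check both.

```bash
python3 - <<'E'
import cv2,numpy as np
s=cv2.imread("pics/scene0.png");d=cv2.imread("pics/side0.png")
def crop(im,x,y,w=80,h=60):return cv2.resize(im[y:y+h,x:x+w],(400,300),interpolation=cv2.INTER_CUBIC)
cv2.imwrite("pics/c1.png",np.vstack([np.hstack([crop(s,240,165),crop(s,345,225)]),np.hstack([crop(d,247,290),crop(d,240,175,100,75)])]))
E
```

```text
(no output)
```

View pics/c1.png

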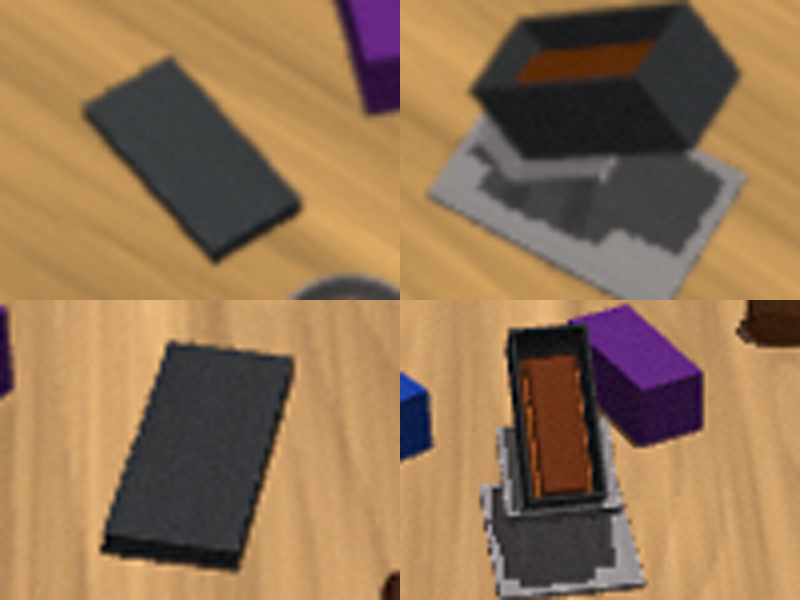

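```bash
cat > h.py <<'E'
import numpy as np,cv2
from cell import robot
from scipy.optimize import least_squares
from scipy.spatial.transform import Rotation as Ro
def Rt(rpy):return Ro.from_euler('xyz',rpy).as_matrix()
def proj(P,K,M):
    p=(np.asarray(P)-M[:3,3])@M[:3,:3];return np.c_[K[0,0]*p[:,0]/-p[:,2]+K[0,2],K[1,1]*-p[:,1]/-p[:,2]+K[1,2]]
def cam(n,st=None):
    c=robot.calibration(n);K=np.array(c["intrinsics"])
    if n!="wrist":return K,np.array(c["cam_to_world"])
    T=np.eye(4);T[:3,:3]=Rt(st["tool_rot"]);T[:3,3]=st["tool_pos"];return K,T@np.array(c["mount"])
def fit(obs,model,x0):
    # obs: list of (K,M,pts local Nx3,pix Nx2)
    f=lambda v:np.concatenate([(proj(L@model(v)[0].T+model(v)[1],K,M)-px).ravel() for K,M,L,px in obs])
    r=least_squares(f,x0,x_scale=[.01]*3+[.1]*(len(x0)-3));return r
S45=Ro.from_euler('x',-45,degrees=True).as_matrix()
def flat(v):return Rt([0,0,v[3]]),np.array(v[:3])
def tinm(v):return Rt([0,0,v[3]])@S45,np.array(v[:3])
def tool(R):return np.round(Ro.from_matrix(R).as_euler('xyz'),4)
def delta(Rg,pg,st):
    """shift and rotvec in current tool axes to goal"""
    R=Rt(st["tool_rot"]);return np.round(R.T@(np.array(pg)-st["tool_pos"]),4),np.round(Ro.from_matrix(R.T@Rg).as_rotvec(),4)
E
python3 - <<'E'
from h import *
sc,sd=cam("scene"),cam("side")
a=np.array
# lid corners: length along local y; which is which by guess
Lc=lambda x,y:[x*.0335,y*.0695,.015]
for nm,order in(("A",0),):
    # scene: far-left.. use side: (280,299)=far-left,(306,301)=far-right,(295,341)=near-right,(268,338)=near-left ; right=+x, far=+y
    L=a([Lc(-1,1),Lc(1,1),Lc(1,-1),Lc(-1,-1)])
    sp=a([[280.4,298.8],[305.6,301.2],[295,341.2],[267.6,338.]])
    cp=a([[300,206],[283,215.4],[256.6,186.4],[274,176.4]])
    import itertools
    for k in range(4):
      for fl in (0,1):
        c=np.roll(cp[::-1] if fl else cp,k,0)
        r=fit([(*sd,L,sp),(*sc,L,c)],flat,[.43,-.3,0,0])
        if r.cost<200:print("lid",r.x.round(4),r.cost,r.fun.round(1).reshape(-1,2).tolist())
w,l,h=.029,.065,.056
T=a([[w,-l,h],[-w,-l,h],[w,l,h],[-w,l,h],])
# local +y = low; yaw ~ pi => local x = -world x
ss=a([[267,182.5],[287,181.5],[271.2,226.2],[291.5,224.2]])
cs=a([[402.6,225.6],[392.4,241],[368.2,228.6],[359.4,243.4],[413,239.6],[403,255],[370,256.4]])
T2=np.vstack([T,[[w,-l,0],[-w,-l,0],[-w,l,0]]])
for o in([(*sd,T,ss),(*sc,T2,cs)],):
    r=fit(o,tinm,[.42,.1,.1,3.1]);print("tin",r.x.round(4),r.cost,r.fun.round(1).reshape(-1,2).tolist())
R,p=tinm(r.x);seat=p+Rt([0,0,r.x[3]])@[0,.046,-.046];print("seat",seat)
Rs=Rt([0,0,r.x[3]]);st=seat-Rs@[0,.03,.045];print("stand",st)
B=a([[sx*.055,sy*.075,0] for sx in(-1,1) for sy in(-1,1)])@Rs.T+st
print(proj(B,*sc).round(1),proj(B,*sd).round(1))
E
```

```text
lid [ 0.4473 -0.218  -0.0045 -0.2397] 2.048712797860916 [[0.4, 0.2], [0.2, 0.9], [0.2, -0.0], [0.5, -0.4], [0.9, -1.1], [-0.1, 0.4], [0.1, -0.1], [0.4, -0.3]]
tin [0.4318 0.1786 0.0884 3.2457] 3.0889862288606227 [[0.4, 0.5], [0.0, -0.0], [0.8, 0.2], [0.3, 0.4], [0.2, -0.8], [-0.3, -0.6], [1.0, -0.4], [-0.7, -0.6], [0.8, 0.3], [0.6, 0.5], [-0.2, 0.5]]
seat [0.43656652 0.13288578 0.04240301]
stand [ 0.43344903  0.16272336 -0.00259699]
[[396.3 289.7]
 [350.2 264.1]
 [414.6 261.2]
 [369.3 237.1]] [[294.1 220.2]
 [301.1 247.9]
 [260.1 223.3]
 [264.6 251.5]]
```

```bash
cat >> h.py <<'E'
def down(jaw):  # tool down, jaw z along given horizontal angle
    x=np.array([0,0,-1.]);z=np.array([np.cos(jaw),np.sin(jaw),0]);return np.c_[x,np.cross(z,x),z]
def log():
    o=robot.observe()
    import json
    open("log.jsonl","a").write(json.dumps([list(map(float,o["qpos"])),list(map(float,o["tool_pos"])),list(map(float,o["tool_rot"]))])+"\n")
    return o
E
python3 - <<'E'
from h import *
o=log();R=Rt(o["tool_rot"]);print(R.round(3))
for j in(-.24,-.24+np.pi):print(j,delta(down(j),[.447,-.218,.16],o))
E
```

```text
[[-0.001 -0.933  0.36 ]
 [-0.001  0.36   0.933]
 [-1.     0.    -0.001]]
-0.24 (array([ 0.0918, -0.4956, -0.5674]), array([ 1.443e+00, -1.000e-03,  7.000e-04]))
2.901592653589793 (array([ 0.0918, -0.4956, -0.5674]), array([-1.6986e+00, -7.0000e-04, -1.0000e-03]))
```

```bash
python3 -m creep '[{"translation":[0,-0.033,-0.037],"twist":[0.14,0,0],"hand":100},{"translation":[0,-0.066,-0.075],"twist":[0.28,0,0],"hand":100},{"translation":[0,-0.099,-0.112],"twist":[0.42,0,0],"hand":100},{"translation":[0,-0.132,-0.15],"twist":[0.56,0,0],"hand":100},{"translation":[0,-0.165,-0.187],"twist":[0.7,0,0],"hand":100}]'
python3 - <<'E'
from h import *
o=log();print(o["qpos"].round(3) if hasattr(o["qpos"],'round') else o["qpos"],delta(down(-.24),[.447,-.218,.16],o))
E
```

```text
time: 0.65
tool_pos: [0.2753, 0.254, 0.2513]
tool_rot: [-2.462, 1.57, -1.964]
contact_force: [1.6, -0.5, 0.0]
opening: 0.092
[ 5.400e-01  6.300e-02  1.887e+00 -1.000e-03  1.192e+00  4.300e-02] (array([ 0.0917, -0.4966, -0.0746]), array([ 7.381e-01, -6.000e-04,  1.100e-03]))
```

```bash
python3 -m creep '[{"translation":[0,-0.049,-0.007],"twist":[0.14,0,0],"hand":100},{"translation":[0,-0.098,-0.015],"twist":[0.28,0,0],"hand":100},{"translation":[0,-0.147,-0.022],"twist":[0.42,0,0],"hand":100},{"translation":[0.02,-0.196,-0.03],"twist":[0.56,0,0],"hand":100},{"translation":[0.04,-0.245,-0.037],"twist":[0.7,0,0],"hand":100}]'
python3 - <<'E'
from h import *
o=log();print(np.round(o["qpos"],3),delta(down(-.24),[.447,-.218,.16],o))
E
```

```text
time: 1.15
tool_pos: [0.358, 0.0253, 0.2142]
tool_rot: [-0.391, 1.569, -0.6]
contact_force: [1.6, 0.2, 0.2]
opening: 0.0917
[-1.430e-01  7.400e-02  1.989e+00 -1.000e-03  1.077e+00  6.600e-02] (array([ 0.0547, -0.2196,  0.1372]), array([0.0319, 0.0021, 0.0008]))
```

```bash
python3 -m creep '[{"translation":[0.01,-0.04,0.025],"twist":[0.01,0,0],"hand":100},{"translation":[0.02,-0.08,0.05],"twist":[0.02,0,0],"hand":100},{"translation":[0.035,-0.13,0.08],"twist":[0.032,0,0],"hand":100},{"translation":[0.045,-0.18,0.11],"twist":[0.032,0,0],"hand":100},{"translation":[0.055,-0.22,0.137],"twist":[0.032,0,0],"hand":100}]'
python3 -m creep '[{"translation":[0,0,0],"twist":[0,0,0],"hand":100}]' | head -3
python3 - <<'E'
from h import *
o=log();print(np.round(o["qpos"],3),o["tool_pos"],o["tool_rot"],delta(down(-.24),[.447,-.218,.16],o))
im=robot.read_camera("wrist");cv2.imwrite("pics/w1.png",im)
K,M=cam("wrist",o)
for z in (0,): print(proj([Rt([0,0,-.24])@[sx*.0335,sy*.0695,.015]+np.array([.447,-.218,0]) for sx in(-1,1) for sy in(-1,1)],K,M).round(1).tolist())
E
```

```text
time: 1.65
tool_pos: [0.4401, -0.2034, 0.1627]
tool_rot: [-0.304, 1.569, -0.545]
contact_force: [1.5, 0.2, 0.8]
opening: 0.0921
time: 1.75
tool_pos: [0.4413, -0.2083, 0.1612]
tool_rot: [-0.627, 1.568, -0.872]
[-5.980e-01  3.710e-01  1.757e+00 -1.000e-03  1.011e+00 -3.520e-01] [ 0.44133477 -0.20826449  0.16120343] [-0.62706269  1.5681457  -0.87209218] (array([ 0.0012, -0.0081,  0.0079]), array([-0.005 ,  0.0021,  0.0016]))
[[289.8, 314.5], [284.6, 157.1], [363.8, 314.1], [370.4, 156.7]]
```

View pics/w1.png

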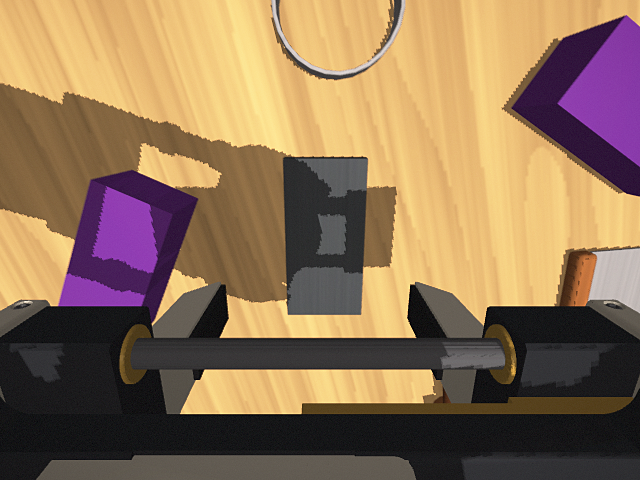

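The lid is at w1 (284–367, 157–314), within 2 px of the prediction. Nothing stands within the fingers' width. Descending.

```bash
python3 -m creep '[{"translation":[0.03,-0.008,0.006],"twist":[-0.005,0.002,0],"hand":100},{"translation":[0.06,-0.01,0.006],"twist":[-0.005,0.002,0],"hand":100},{"translation":[0.09,-0.01,0.006],"twist":[-0.005,0.002,0],"hand":100},{"translation":[0.115,-0.01,0.006],"twist":[-0.005,0.002,0],"hand":100},{"translation":[0.125,-0.01,0.006],"twist":[-0.005,0.002,0],"hand":100}]'
python3 -m creep '[{"translation":[0,0,0],"twist":[0,0,0],"hand":100}]'
python3 - <<'E'
from h import *
o=log();print(delta(down(-.24),[.446,-.218,.029],o),o["tool_pos"])
E
```

```text
time: 2.3
tool_pos: [0.4422, -0.2151, 0.0347]
tool_rot: [2.883, 1.565, 2.645]
contact_force: [-0.2, 0.4, -0.1]
opening: 0.0917
time: 2.4
tool_pos: [0.4417, -0.214, 0.0342]
tool_rot: [2.847, 1.563, 2.609]
contact_force: [-0.9, 0.2, 0.1]
opening: 0.0918
(array([ 0.0051, -0.0029,  0.0052]), array([ 0.0024, -0.0078, -0.0024])) [ 0.44169677 -0.21401198  0.03418467]
```

```bash
python3 -m creep '[{"translation":[0.005,-0.003,0.005],"twist":[0.002,-0.008,-0.002],"hand":100},{"translation":[0.005,-0.003,0.005],"twist":[0.002,-0.008,-0.002],"hand":100}]'
python3 - <<'E'
from h import *
o=log();print(delta(down(-.24),[.446,-.218,.029],o),o["tool_pos"])
E
```

```text
time: 2.6
tool_pos: [0.4466, -0.2185, 0.0298]
tool_rot: [-0.156, 1.569, -0.395]
contact_force: [-0.1, 0.5, -0.3]
opening: 0.0918
(array([ 0.0008,  0.0003, -0.0007]), array([0.0005, 0.0022, 0.0003])) [ 0.4466415  -0.21848221  0.0298353 ]
```

```bash
python3 -m creep '[{"translation":[0.001,0,-0.001],"twist":[0,0,0],"hand":60},{"translation":[0.001,0,-0.001],"twist":[0,0,0],"hand":60},{"translation":[0.001,0,-0.001],"twist":[0,0,0],"hand":60},{"translation":[0.001,0,-0.001],"twist":[0,0,0],"hand":60},{"translation":[0.001,0,-0.001],"twist":[0,0,0],"hand":60}]' 25
python3 -m creep '[{"translation":[0,0,0],"twist":[0,0,0],"hand":60},{"translation":[-0.02,0,0],"twist":[0,0,0],"hand":60},{"translation":[-0.05,0,0],"twist":[0,0,0],"hand":60},{"translation":[-0.08,0,0],"twist":[0,0,0],"hand":60},{"translation":[-0.12,0,0],"twist":[0,0,0],"hand":60}]'
python3 - <<'E'
from h import *
o=log();print(o["opening"],o["tool_pos"],np.round(o["qpos"],3))
E
```

```text
time: 3.1
tool_pos: [0.4458, -0.2184, 0.0291]
tool_rot: [-0.191, 1.568, -0.431]
contact_force: [0.2, 0.8, 3.6]
opening: 0.0671
time: 3.6
tool_pos: [0.4446, -0.2176, 0.1491]
tool_rot: [2.226, 1.57, 1.987]
contact_force: [1.5, -1.3, -0.8]
opening: 0.0666
0.06659202775546319 [ 0.44455657 -0.21760422  0.14907501] [-6.100e-01  4.000e-01  1.751e+00  1.000e-03  9.920e-01 -3.710e-01]
```

```bash
cat >> h.py <<'E'
Ry=lambda a:Ro.from_euler('y',a).as_matrix()
Rz=lambda a:Ro.from_euler('z',a).as_matrix()
# params: h,d,L1,L2,L3,a3(elbow offset),r6,s6,s4
def fk(q,p):
    h,d,L1,L2,L3,a0,s4,s6,r6=p
    A=Rz(q[0]);B=A@Ry(q[1]);C=B@Ry(q[2]);D=C@Rz(s4*q[3]);E=D@Ry(q[4]);F=E@Rz(s6*q[5]+r6)
    pos=A@[a0,d,h]+B@[0,0,L1]+C@[0,0,L2]+E@[0,0,L3]
    T=np.c_[F[:,2],-F[:,1],F[:,0]] # tool x=F z ; z=F x
    return T,pos
def fitfk(p0=[.2,.07,.4,.4,.2,0],s4=1,s6=1):
    import json
    D=[json.loads(l) for l in open("log.jsonl")]
    def f(v):
        p=[*v[:6],s4,s6,v[6]];out=[]
        for q,t,r in D:
            T,x=fk(q,p);out+=[x-t,(T-Rt(r)).ravel()*.2]
        return np.concatenate(out)
    r=least_squares(f,[*p0,0]);return r,[*r.x[:6],s4,s6,r.x[6]]
LO=[-2.53,-.77,.04,-1,.28,-3.11];HI=[2.53,2.02,2.7,4.14,2.66,3.11]
def ik(R,x,p,seeds=40,q0=None):
    rng=np.random.default_rng(0);sol=[]
    f=lambda q:np.concatenate([fk(q,p)[1]-x,(fk(q,p)[0]-R).ravel()*.3])
    for i in range(seeds):
        s=q0 if (i==0 and q0 is not None) else rng.uniform(LO,HI)
        r=least_squares(f,np.clip(s,np.array(LO)+1e-3,np.array(HI)-1e-3),bounds=(LO,HI))
        if r.cost<1e-6 and not any(np.abs(r.x-t).max()<.02 for t in sol):sol.append(r.x)
    return sol
E
python3 - <<'E'
from h import *
for s6 in(1,-1):
    r,p=fitfk(s6=s6);print(s6,r.cost,np.round(p,4))
sc,sd=cam("scene"),cam("side");a=np.array;w,l,h=.029,.065,.056
T=a([[w,-l,h],[-w,-l,h],[w,l,h],[-w,l,h]])
ss=a([[267,182.5],[287,181.5],[271.2,226.2],[291.5,224.2]])
cs=a([[402.6,225.6],[392.4,241],[368.2,228.6],[359.4,243.4],[413,239.6],[403,255],[370,256.4]])
T2=np.vstack([T,[[w,-l,0],[-w,-l,0],[-w,l,0]]])
m=lambda v:tinm([v[0],v[1],.091,v[2]])
f=lambda v:np.concatenate([(proj(L@m(v)[0].T+m(v)[1],*c)-px).ravel() for c,L,px in((sd,T,ss),(sc,T2,cs))])
r=least_squares(f,[.43,.18,3.2]);print("tin",r.x.round(4),r.cost,r.fun.round(1).tolist())
E
```

```text
1 1.1201332739721366 [ 0.2324  0.0764  0.4687  0.3722  0.31   -0.0063  1.      1.      0.    ]
-1 0.03799676558932044 [ 0.2324  0.0764  0.4687  0.3722  0.31   -0.0063  1.     -1.      2.7078]
tin [0.4327 0.1787 3.2427] 4.7198580974545665 [0.7, -0.3, 0.3, -0.8, 1.0, -0.6, 0.6, -0.3, 0.1, -1.1, -0.4, -0.9, 0.9, -0.8, -0.8, -0.9, 0.8, 0.0, 0.5, 0.3, -0.3, 0.2]
```

```bash
sed -i 's/\[\*p0,0\])/[*p0,3.14])/' h.py; python3 - <<'E'
from h import *
o=robot.observe()
r,p=fitfk();print(r.cost,np.round(p,4))
R,t=tinm([.4327,.1787,.091,3.2427])
Rg=np.c_[-R[:,2],R@[0,-1,0],-R[:,0]];print(np.linalg.det(Rg))
R2=np.c_[-R[:,2],R@[0,1,0],R[:,0]]
Ra=np.c_[R[:,1],-np.cross(R[:,1],R[:,2]),R[:,2]];Ra[:,1]=np.cross(Ra[:,2],Ra[:,0])
Rb=np.c_[R[:,1],-Ra[:,1],-R[:,2]]
for s4 in(1,-1):
  q=list(p);q[6]=s4
  for nm,RR,x in(("lid seat",Rg,t+R@[0,0,.0728]),("lid pre",Rg,t+R@[0,0,.15]),("lid alt",R2,t+R@[0,0,.0728]),("tin A",Ra,t+R@[0,-.038,.0295]),("tin Aup",Ra,t+R@[0,-.038,.0295]+[0,0,.12]),("tin B",Rb,t+R@[0,-.038,.0295]),("Bup",Rb,t+R@[0,-.038,.0295]+[0,0,.12])):
    print(s4,nm,[s.round(2).tolist() for s in ik(RR,x,q,25)])
print(delta(Rg,t+R@[0,0,.15],o))
E
```

```text
0.00013327397213689382 [ 0.2324  0.0764  0.4687  0.3722  0.31   -0.0063  1.      1.      3.1416]
0.9999999999999998
1 lid seat [[-0.36, 0.5, 1.93, 0.74, 1.23, -0.9]]
1 lid pre [[-0.46, 0.45, 1.82, 0.65, 1.4, -0.85]]
1 lid alt [[-0.36, 0.5, 1.93, 0.74, 1.23, 2.24]]
1 tin A [[0.64, 0.67, 1.6, -0.66, 1.39, 2.42]]
1 tin Aup [[0.64, 0.53, 1.47, -0.65, 1.6, 2.25]]
1 tin B [[0.64, 0.67, 1.6, -0.66, 1.39, -0.73]]
1 Bup [[0.64, 0.53, 1.47, -0.65, 1.6, -0.89]]
-1 lid seat [[-0.36, 0.5, 1.93, -0.74, 1.23, -0.9]]
-1 lid pre [[-0.46, 0.45, 1.82, -0.65, 1.4, -0.85]]
-1 lid alt [[-0.36, 0.5, 1.93, -0.74, 1.23, 2.24]]
-1 tin A [[0.64, 0.67, 1.6, 0.66, 1.39, 2.42]]
-1 tin Aup [[0.64, 0.53, 1.47, 0.65, 1.6, 2.25]]
-1 tin B [[0.64, 0.67, 1.6, 0.66, 1.39, -0.73]]
-1 Bup [[0.64, 0.53, 1.47, 0.65, 1.6, -0.89]]
(array([-0.0477,  0.2822, -0.0702]), array([-0.3232,  0.1334,  0.7768]))
```

```bash
python3 -m creep '[{"translation":[-0.025,0.03,-0.01],"twist":[-0.04,0.02,0.1],"hand":60},{"translation":[-0.05,0.07,-0.02],"twist":[-0.09,0.04,0.21],"hand":60},{"translation":[-0.05,0.11,-0.03],"twist":[-0.13,0.06,0.32],"hand":60},{"translation":[-0.05,0.155,-0.04],"twist":[-0.18,0.075,0.43],"hand":60},{"translation":[-0.05,0.2,-0.05],"twist":[-0.226,0.093,0.544],"hand":60}]'
python3 - <<'E'
from h import *
o=log();R,t=tinm([.4327,.1787,.091,3.2427])
Rg=np.c_[-R[:,2],R@[0,-1,0],-R[:,0]]
print(delta(Rg,t+R@[0,0,.13],o),np.round(o["qpos"],2),o["opening"])
E
```

```text
time: 4.1
tool_pos: [0.4435, -0.0101, 0.1998]
tool_rot: [1.621, 1.016, 1.615]
contact_force: [0.1, 0.2, -1.8]
opening: 0.067
(array([ 0.0656,  0.0739, -0.0009]), array([-0.0949,  0.0412,  0.2294])) [-0.51  0.37  1.78  0.48  1.34 -0.7 ] 0.067021031937135
```

```bash
python3 -m creep '[{"translation":[0.015,0.03,0],"twist":[-0.03,0.01,0.08],"hand":60},{"translation":[0.035,0.055,0],"twist":[-0.06,0.025,0.16],"hand":60},{"translation":[0.055,0.074,0],"twist":[-0.095,0.041,0.23],"hand":60},{"translation":[0.066,0.074,-0.001],"twist":[-0.095,0.041,0.23],"hand":60},{"translation":[0.066,0.074,-0.001],"twist":[-0.095,0.041,0.23],"hand":60}]'
python3 - <<'E'
from h import *
o=log();R,t=tinm([.4327,.1787,.091,3.2427])
Rg=np.c_[-R[:,2],R@[0,-1,0],-R[:,0]]
print(delta(Rg,t+R@[0,0,.13],o),np.round(o["qpos"],2),o["opening"])
s,d=[robot.read_camera(n) for n in("scene","side")]
cv2.imwrite("pics/s2.png",s);cv2.imwrite("pics/d2.png",d)
def crop(im,x,y,w,h):return cv2.resize(im[y:y+h,x:x+w],(400,500),interpolation=cv2.INTER_CUBIC)
cv2.imwrite("pics/c2.png",np.hstack([crop(s,340,190,80,100),crop(d,240,155,80,100)]))
T=Rt(o["tool_rot"])
L=np.array([[x,y*.0695,z*.0335] for x in(.0288,.0138) for y in(-1,1) for z in(-1,1)])@T.T+o["tool_pos"]
for c in("scene","side"):print(c,proj(L,*cam(c)).round(1).tolist())
E
```

```text
time: 4.6
tool_pos: [0.4411, 0.0878, 0.1814]
tool_rot: [1.575, 0.786, 1.675]
contact_force: [-0.6, -0.8, -0.7]
opening: 0.0666
(array([-0.0016,  0.0007,  0.0009]), array([-0.0017, -0.0023,  0.0002])) [-0.41  0.45  1.85  0.68  1.35 -0.85] 0.06658843691959455
scene [[360.3, 215.3], [347.8, 232.1], [395.9, 210.8], [383.3, 228.9], [357.3, 211.4], [344.7, 228.2], [392.9, 206.6], [380.0, 224.6]]
side [[271.1, 224.7], [294.7, 222.7], [266.3, 177.0], [289.6, 175.3], [271.4, 223.8], [295.2, 221.7], [266.5, 175.5], [290.0, 173.9]]
```

View pics/c2.png

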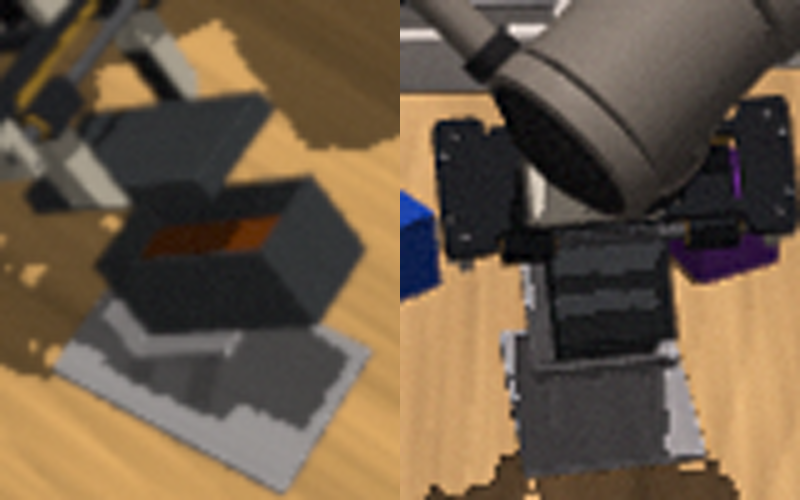

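```bash
cat >> h.py <<'E'
TIN=[.4312,.1792,.091,3.2427]
def lidgoal(dz,o,tin=TIN):
    R,t=tinm(tin);Rg=np.c_[-R[:,2],R@[0,-1,0],-R[:,0]]
    return delta(Rg,t+R@[0,0,.0728+dz],o)
E
python3 -m creep '[{"translation":[0.01,0.001,-0.001],"twist":[-0.002,-0.002,0],"hand":60},{"translation":[0.022,0.001,-0.001],"twist":[-0.002,-0.002,0],"hand":60},{"translation":[0.03,0.001,-0.001],"twist":[-0.002,-0.002,0],"hand":60},{"translation":[0.036,0.001,-0.001],"twist":[-0.002,-0.002,0],"hand":60},{"translation":[0.038,0.001,-0.001],"twist":[-0.002,-0.002,0],"hand":60}]'
python3 - <<'E'
from h import *
o=log();print(lidgoal(.016,o),lidgoal(.0,o))
E
```

```text
time: 5.2
tool_pos: [0.438, 0.1148, 0.156]
tool_rot: [1.568, 0.786, 1.67]
contact_force: [-1.0, 0.1, -1.5]
opening: 0.0667
(array([ 0.003 , -0.0002, -0.0002]), array([0.0016, 0.0015, 0.0008])) (array([ 0.019 , -0.0002, -0.0002]), array([0.0016, 0.0015, 0.0008]))
```

Now 7 mm above the rim; creep on in small steps, watching the force.

```bash
python3 -m creep '[{"translation":[0.003,0,0],"twist":[0.002,0.002,0],"hand":60},{"translation":[0.006,0,0],"twist":[0.002,0.002,0],"hand":60},{"translation":[0.009,0,0],"twist":[0.002,0.002,0],"hand":60},{"translation":[0.009,0,0],"twist":[0.002,0.002,0],"hand":60}]'
python3 - <<'E'
from h import *
o=log();print(lidgoal(.0,o),Rt(o["tool_rot"]).T@o["contact_force"])
E
```

```text
time: 5.6
tool_pos: [0.4372, 0.1213, 0.1495]
tool_rot: [1.572, 0.786, 1.673]
contact_force: [0.0, -0.2, -0.9]
opening: 0.0666
(array([ 0.0097, -0.0002, -0.0001]), array([-0.0006, -0.0008,  0.0006])) [ 0.48841443 -0.7737684  -0.00595074]
```

```bash
python3 -m creep '[{"translation":[0.002,0,0],"twist":[0,0,0],"hand":60},{"translation":[0.004,0,0],"twist":[0,0,0],"hand":60},{"translation":[0.006,0,0],"twist":[0,0,0],"hand":60},{"translation":[0.007,0,0],"twist":[0,0,0],"hand":60}]'
python3 - <<'E'
from h import *
o=log();print(lidgoal(.0,o),Rt(o["tool_rot"]).T@o["contact_force"])
E
```

```text
time: 6.0
tool_pos: [0.4366, 0.1263, 0.1444]
tool_rot: [1.572, 0.786, 1.673]
contact_force: [-0.2, -0.6, -0.6]
opening: 0.0668
(array([ 0.0025, -0.0002, -0.0001]), array([-0.0007, -0.0009,  0.0005])) [ 0.01159036 -0.82575206 -0.22993503]
```

```bash
python3 -m creep '[{"translation":[0.0015,0,0],"twist":[0,0,0],"hand":60},{"translation":[0.003,0,0],"twist":[0,0,0],"hand":60},{"translation":[0.004,0,0],"twist":[0,0,0],"hand":60}]'
python3 - <<'E'
from h import *
o=log();print(lidgoal(.0,o),Rt(o["tool_rot"]).T@o["contact_force"])
E
```

```text
time: 6.3
tool_pos: [0.4365, 0.1279, 0.1428]
tool_rot: [1.57, 0.787, 1.673]
contact_force: [-7.1, -23.2, 24.6]
opening: 0.0669
(array([ 0.0003, -0.0001, -0.0001]), array([ 0.0012, -0.0009,  0.0013])) [-33.22032318   1.51236298  -9.44373002]
```

Contact is at the expected depth, so the lid is seated. Ease off and open.

```bash
python3 -m creep '[{"translation":[-0.0015,0,0],"twist":[0,0,0],"hand":60},{"translation":[-0.0015,0,0],"twist":[0,0,0],"hand":100},{"translation":[-0.0015,0,0],"twist":[0,0,0],"hand":100},{"translation":[-0.0015,0,0],"twist":[0,0,0],"hand":100},{"translation":[-0.0015,0,0],"twist":[0,0,0],"hand":100}]'
python3 -m creep '[{"translation":[-0.01,0,0],"twist":[0,0,0],"hand":100},{"translation":[-0.03,0,0],"twist":[0,0,0],"hand":100},{"translation":[-0.06,0,0],"twist":[0,0,0],"hand":100},{"translation":[-0.1,0,0],"twist":[0,0,0],"hand":100},{"translation":[-0.13,0,0],"twist":[0,0,0],"hand":100}]'
python3 - <<'E'
from h import *
o=log();print(np.round(o["qpos"],2))
s,d=[robot.read_camera(n) for n in("scene","side")]
w=robot.read_camera("wrist");cv2.imwrite("pics/w3.png",w)
cv2.imwrite("pics/s3.png",s);cv2.imwrite("pics/d3.png",d)
def crop(im,x,y,w,h):return cv2.resize(im[y:y+h,x:x+w],(400,500),interpolation=cv2.INTER_CUBIC)
cv2.imwrite("pics/c3.png",np.hstack([crop(s,340,190,80,100),crop(d,240,155,80,100)]))
K,M=cam("wrist",o);R,t=tinm(TIN)
P=np.array([[x*.0335,y*.0695,.059] for x in(-1,1) for y in(-1,1)])@R.T+t
print("wrist",proj(P,K,M).round(1).tolist());
for c in("scene","side"):print(c,proj(P,*cam(c)).round(1).tolist())
E
```

```text
time: 6.8
tool_pos: [0.4365, 0.1271, 0.1437]
tool_rot: [1.571, 0.786, 1.674]
contact_force: [0.7, -0.0, 0.2]
opening: 0.0906
time: 7.3
tool_pos: [0.4462, 0.034, 0.2375]
tool_rot: [1.57, 0.788, 1.673]
contact_force: [0.3, 0.2, -0.5]
opening: 0.0918
[-0.51  0.4   1.74  0.62  1.53 -0.81]
wrist [[361.5, 146.2], [355.0, 305.6], [275.3, 146.0], [280.7, 305.4]]
scene [[392.3, 240.1], [356.5, 242.7], [404.7, 222.1], [368.7, 225.8]]
side [[288.3, 178.8], [293.3, 225.0], [265.5, 180.5], [270.3, 227.0]]
```

View pics/w3.png

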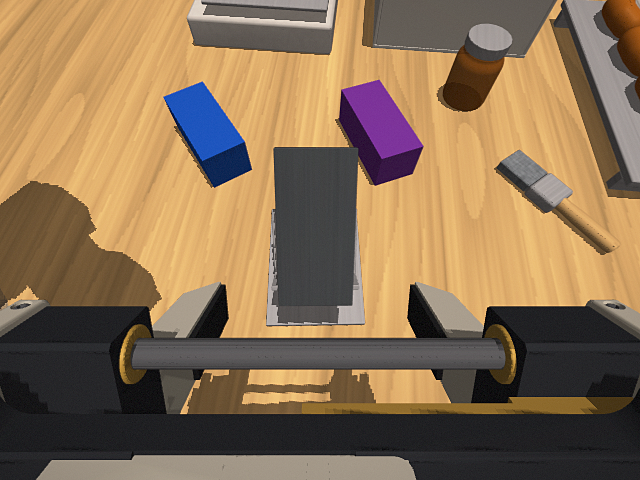

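View pics/c3.png

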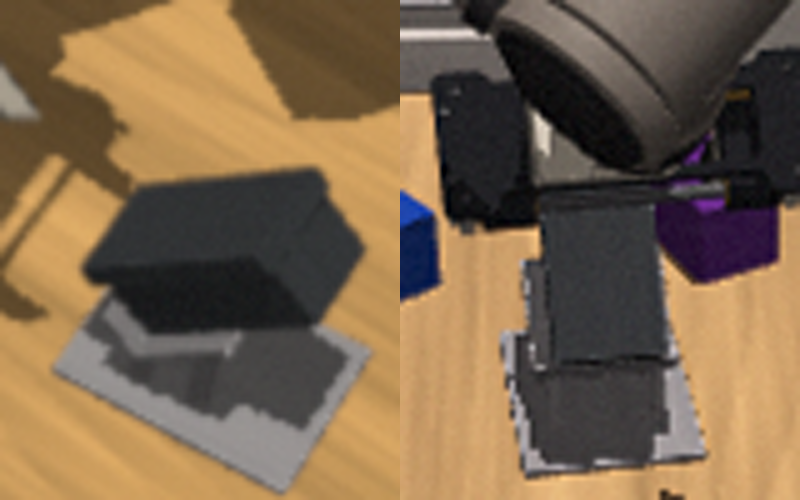

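Wrist view w3 shows the lid flat on the tin at (274–357, 148–305). Views c3 left and right show the lid shut all along, with the tin unmoved. Next I go to the upper end to grip.

```bash
cat >> h.py <<'E'
def gripR(flip=0,tin=TIN):
    R,t=tinm(tin);z=-R[:,2]*(-1 if flip else 1);x=R[:,1];return np.c_[x,np.cross(z,x),z]
E
python3 - <<'E'
from h import *
o=robot.observe();r,p=fitfk();print(r.cost,np.round(p,4))
R,t=tinm(TIN);W=down(TIN[3]-np.pi/2);B=gripR()
pre=t+R@[0,-.128,.0295];print(pre,(W@[0,0,1]).round(2))
for RR,x in((W,[.44,.15,.30]),(B,pre),(B,t+R@[0,-.038,.0295]),(B,t+R@[0,-.038,.0295]+[0,0,.15]),(gripR(1),t+R@[0,-.038,.0295]+[0,0,.15])):print([s.round(2).tolist() for s in ik(RR,x,p,20)])
print(delta(W,[.44,.15,.30],o))
E
```

```text
0.00019104057766427943 [ 0.2247  0.0757  0.4616  0.3717  0.2955 -0.0044  1.      1.      3.1416]
[0.42416986 0.24849432 0.20236932] [-0.1   0.99  0.  ]
[[0.17, 0.22, 1.57, 0.0, 1.35, -1.51]]
[[0.72, 0.66, 1.41, -0.61, 1.59, -0.79]]
[[0.63, 0.66, 1.61, -0.67, 1.38, -0.73]]
[[0.63, 0.5, 1.44, -0.66, 1.65, -0.94]]
[[0.63, 0.5, 1.44, -0.66, 1.65, 2.2]]
(array([0.0366, 0.1267, 0.0052]), array([-1.4822,  0.6134, -0.6098]))
```

```bash
python3 -m creep '[{"translation":[-0.02,0.02,0],"twist":[-0.12,0.05,-0.05],"hand":100},{"translation":[-0.03,0.04,0],"twist":[-0.24,0.1,-0.1],"hand":100},{"translation":[-0.025,0.06,0],"twist":[-0.36,0.15,-0.15],"hand":100},{"translation":[-0.015,0.075,0.002],"twist":[-0.48,0.2,-0.2],"hand":100},{"translation":[0,0.09,0.002],"twist":[-0.6,0.25,-0.25],"hand":100}]'
python3 - <<'E'
from h import *
o=log();W=down(TIN[3]-np.pi/2);print(delta(W,[.44,.15,.30],o),np.round(o["qpos"],2))
E
```

```text
time: 7.95
tool_pos: [0.4418, 0.0992, 0.2996]
tool_rot: [1.234, 1.078, 2.011]
contact_force: [1.0, -0.4, -0.8]
opening: 0.0918
(array([0.0217, 0.0324, 0.0325]), array([-0.877 ,  0.3598, -0.3606])) [-0.21  0.29  1.56  0.39  1.6  -1.03]
```

```bash
python3 -m creep '[{"translation":[0.004,0.006,0.006],"twist":[-0.12,0.05,-0.05],"hand":100},{"translation":[0.008,0.012,0.012],"twist":[-0.24,0.1,-0.1],"hand":100},{"translation":[0.012,0.018,0.018],"twist":[-0.36,0.15,-0.15],"hand":100},{"translation":[0.017,0.025,0.025],"twist":[-0.48,0.2,-0.2],"hand":100},{"translation":[0.02,0.032,0.032],"twist":[-0.6,0.25,-0.25],"hand":100}]'
python3 - <<'E'
from h import *
o=log();R,t=tinm(TIN);print(delta(gripR(),t+R@[0,-.14,.0295],o),np.round(o["qpos"],2))
E
```

```text
time: 8.45
tool_pos: [0.4393, 0.1498, 0.2999]
tool_rot: [0.952, 1.415, 2.353]
contact_force: [0.5, -0.1, -0.6]
opening: 0.092
(array([0.1015, 0.0218, 0.0943]), array([-0.2131,  0.8863, -0.2152])) [ 0.09  0.24  1.55  0.12  1.46 -1.33]
```

```bash
python3 -m creep '[{"translation":[0,0.005,0.03],"twist":[-0.03,0.12,-0.03],"hand":100},{"translation":[0.005,0.01,0.06],"twist":[-0.06,0.25,-0.06],"hand":100},{"translation":[0.015,0.015,0.085],"twist":[-0.09,0.38,-0.09],"hand":100},{"translation":[0.03,0.02,0.095],"twist":[-0.12,0.51,-0.12],"hand":100},{"translation":[0.045,0.022,0.095],"twist":[-0.15,0.63,-0.15],"hand":100}]'
python3 - <<'E'
from h import *
o=log();R,t=tinm(TIN);print(delta(gripR(),t+R@[0,-.14,.0295],o),np.round(o["qpos"],2))
E
```

```text
time: 8.95
tool_pos: [0.4282, 0.2539, 0.2654]
tool_rot: [3.114, 1.037, -1.576]
contact_force: [0.4, -1.1, -0.1]
opening: 0.0917
(array([0.0454, 0.004 , 0.0305]), array([-0.0566,  0.2518, -0.062 ])) [ 0.62  0.48  1.38 -0.42  1.61 -0.91]
```

```bash
python3 -m creep '[{"translation":[0.015,0.002,0.012],"twist":[-0.025,0.12,-0.03],"hand":100},{"translation":[0.03,0.004,0.025],"twist":[-0.057,0.252,-0.062],"hand":100},{"translation":[0.045,0.004,0.03],"twist":[-0.057,0.252,-0.062],"hand":100},{"translation":[0.045,0.004,0.03],"twist":[-0.057,0.252,-0.062],"hand":100}]'
python3 - <<'E'
from h import *
o=log();R,t=tinm(TIN);print(delta(gripR(),t+R@[0,-.038,.0295],o),np.round(o["qpos"],2))
w=robot.read_camera("wrist")
s,d=robot.read_camera("scene"),robot.read_camera("side")
cv2.imwrite("pics/w4.png",w);cv2.imwrite("pics/s4.png",s);cv2.imwrite("pics/d4.png",d)
def crop(im,x,y,w,h):return cv2.resize(im[y:y+h,x:x+w],(400,300),interpolation=cv2.INTER_CUBIC)
b=np.zeros((600,800,3),np.uint8)
b[:300,:400]=cv2.resize(w,(400,300),interpolation=cv2.INTER_AREA);b[:300,400:]=crop(w,220,100,200,150);b[300:,:400]=crop(s,330,165,133,100);b[300:,400:]=crop(d,220,140,133,100)
cv2.imwrite("pics/c4.png",b)
K,M=cam("wrist",o)
print(proj(np.array([[x*.0335,-.0695,z] for x in(-1,1) for z in(.044,.059)]+[[x*.029,-.065,0] for x in(-1,1)])@R.T+t,K,M).round(1).tolist())
E
```

```text
time: 9.35
tool_pos: [0.4211, 0.2568, 0.2079]
tool_rot: [3.131, 0.781, -1.474]
contact_force: [-0.6, 0.8, 0.5]
opening: 0.092
(array([ 0.1   , -0.0025, -0.0017]), array([ 0.0079, -0.0044, -0.0031])) [ 0.73  0.62  1.44 -0.61  1.61 -0.8 ]
[[291.2, 319.3], [268.3, 319.1], [289.4, 220.6], [264.4, 220.4], [357.7, 310.4], [361.8, 226.4]]
```

View pics/c4.png

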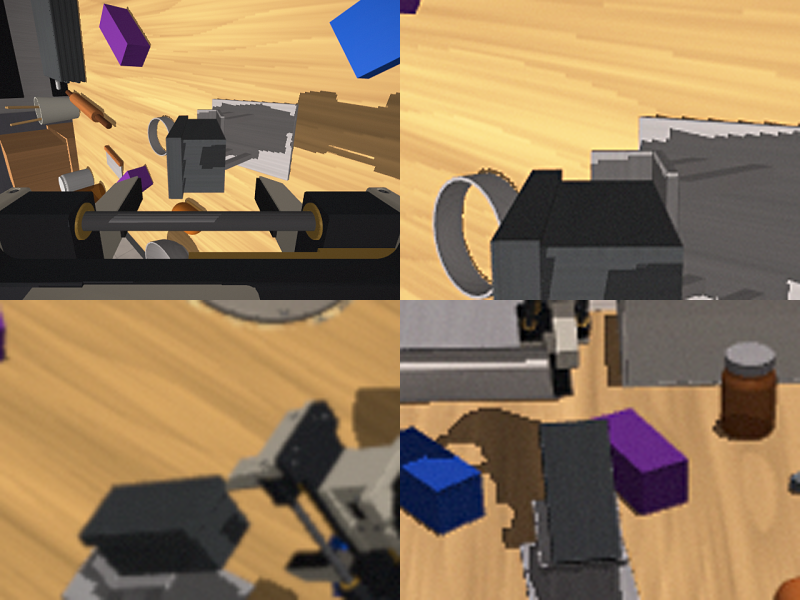

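In c4 (wrist crop), the lid's upper corner reads (266.5,221.5) and the tin's lower corner (361.5,222.5). Both are within about 4 px of the prediction, and the space under the free end is clear. Advancing.

```bash
python3 -m creep '[{"translation":[0.02,-0.0025,-0.0017],"twist":[0.008,-0.004,-0.003],"hand":100},{"translation":[0.04,-0.0025,-0.0017],"twist":[0.008,-0.004,-0.003],"hand":100},{"translation":[0.06,-0.0025,-0.0017],"twist":[0.008,-0.004,-0.003],"hand":100},{"translation":[0.075,-0.0025,-0.0017],"twist":[0.008,-0.004,-0.003],"hand":100},{"translation":[0.085,-0.0025,-0.0017],"twist":[0.008,-0.004,-0.003],"hand":100}]'
python3 - <<'E'
from h import *
o=log();R,t=tinm(TIN);print(delta(gripR(),t+R@[0,-.038,.0295],o),np.round(o["qpos"],2))
E
```

```text
time: 10.0
tool_pos: [0.4326, 0.1952, 0.1539]
tool_rot: [-3.128, 0.791, -1.465]
contact_force: [-0.0, -0.5, 0.6]
opening: 0.0917
(array([0.0176, 0.0031, 0.0037]), array([-0.0103,  0.0056,  0.0036])) [ 0.64  0.63  1.6  -0.66  1.41 -0.74]
```

```bash
python3 -m creep '[{"translation":[0.01,0.003,0.0037],"twist":[-0.01,0.005,0.003],"hand":100},{"translation":[0.0175,0.003,0.0037],"twist":[-0.01,0.005,0.003],"hand":100},{"translation":[0.0175,0.003,0.0037],"twist":[-0.01,0.005,0.003],"hand":100}]'
python3 - <<'E'
from h import *
o=log();R,t=tinm(TIN);print(delta(gripR(),t+R@[0,-.038,.0295],o),np.round(o["qpos"],2))
E
```

```text
time: 10.3
tool_pos: [0.4305, 0.1848, 0.1385]
tool_rot: [3.141, 0.786, -1.47]
contact_force: [0.4, 0.5, 1.0]
opening: 0.0918
(array([-0.0004, -0.0001,  0.0001]), array([-0.0001,  0.0003, -0.0003])) [ 0.63  0.64  1.64 -0.67  1.38 -0.73]
```

```bash
python3 -m creep '[{"translation":[0,0,0],"twist":[0,0,0],"hand":50},{"translation":[0,0,0],"twist":[0,0,0],"hand":50},{"translation":[0,0,0],"twist":[0,0,0],"hand":50},{"translation":[0,0,0],"twist":[0,0,0],"hand":50}]' 10
python3 - <<'E'
from h import *
o=log();R,t=tinm(TIN);print(delta(gripR(),t+R@[0,-.038,.0295],o),Rt(o["tool_rot"]).T@o["contact_force"])
E
```

```text
time: 10.7
tool_pos: [0.4306, 0.185, 0.1387]
tool_rot: [-3.141, 0.786, -1.469]
contact_force: [-0.4, 0.6, 0.3]
opening: 0.0645
(array([-0.0001,  0.    ,  0.0001]), array([-0.0002,  0.0005,  0.0002])) [-0.694634    0.35660036  0.21673618]
```

```bash
python3 -m creep '[{"translation":[0,0,0],"twist":[0,0,0],"hand":40},{"translation":[0,0,0],"twist":[0,0,0],"hand":40},{"translation":[0,0,0],"twist":[0,0,0],"hand":40},{"translation":[0,0,0],"twist":[0,0,0],"hand":40}]' 10
python3 - <<'E'
from h import *
o=log();R,t=tinm(TIN);print(delta(gripR(),t+R@[0,-.038,.0295],o),Rt(o["tool_rot"]).T@o["contact_force"])
E
```

```text
time: 11.1
tool_pos: [0.4307, 0.1849, 0.1389]
tool_rot: [-3.141, 0.785, -1.469]
contact_force: [-0.6, -1.5, 2.0]
opening: 0.0595
(array([-0.0001,  0.    ,  0.0003]), array([-0.0003,  0.    ,  0.0003])) [-0.4357904   0.78988358 -2.41078892]
```

```bash
python3 -m creep '[{"translation":[0,0,0],"twist":[0,0,0],"hand":30},{"translation":[0,0,0],"twist":[0,0,0],"hand":30},{"translation":[0,0,0],"twist":[0,0,0],"hand":30},{"translation":[-0.003,0,-0.003],"twist":[0,0,0],"hand":30},{"translation":[-0.007,0,-0.007],"twist":[0,0,0],"hand":30}]' 58
python3 -m creep '[{"translation":[-0.01,0,-0.01],"twist":[0,0,0],"hand":30},{"translation":[-0.025,0,-0.025],"twist":[0,0,0],"hand":30},{"translation":[-0.045,0,-0.045],"twist":[0,0,0],"hand":30},{"translation":[-0.065,0,-0.065],"twist":[0,0,0],"hand":30},{"translation":[-0.08,0,-0.08],"twist":[0,0,0],"hand":30}]'
python3 - <<'E'
from h import *
o=log();R,t=tinm(TIN);print(delta(gripR(),t+R@[0,-.038,.0295],o),np.round(o["qpos"],2),o["opening"])
r,p=fitfk();print(r.cost,[[s.round(2).tolist() for s in ik(Rt(o["tool_rot"])@Ro.from_euler('x',a).as_matrix(),o["tool_pos"],p,12)] for a in(0,1,2,3.14)])
E
```

```text
time: 11.6
tool_pos: [0.4303, 0.1852, 0.148]
tool_rot: [3.14, 0.787, -1.471]
contact_force: [-0.7, -0.6, -7.0]
opening: 0.0589
time: 12.1
tool_pos: [0.4303, 0.1853, 0.2635]
tool_rot: [-3.141, 0.788, -1.47]
contact_force: [0.2, 1.6, -7.0]
opening: 0.0585
(array([ 0.0886, -0.0003,  0.0879]), array([-0.0004,  0.003 , -0.    ])) [ 0.63  0.48  1.52 -0.66  1.6  -0.91] 0.058451098131160735
0.0006842742627973325 [[[0.63, 0.5, 1.5, -0.66, 1.6, -0.91]], [[0.63, 0.5, 1.5, -0.66, 1.6, 0.09]], [[0.63, 0.5, 1.5, -0.66, 1.6, 1.09]], [[0.63, 0.5, 1.5, -0.66, 1.6, 2.23]]]
```

```bash
for i in 1; do python3 -m creep '[{"translation":[0,0,0],"twist":[0.1,0,0],"hand":30},{"translation":[0,0,0],"twist":[0.23,0,0],"hand":30},{"translation":[0,0,0],"twist":[0.36,0,0],"hand":30},{"translation":[0,0,0],"twist":[0.49,0,0],"hand":30},{"translation":[0,0,0],"twist":[0.62,0,0],"hand":30}]'
python3 -m creep '[{"translation":[0,0,0],"twist":[0.13,0,0],"hand":30},{"translation":[0,0,0],"twist":[0.26,0,0],"hand":30},{"translation":[0,0,0],"twist":[0.39,0,0],"hand":30},{"translation":[0,0,0],"twist":[0.52,0,0],"hand":30},{"translation":[0,0,0],"twist":[0.65,0,0],"hand":30}]'; done
python3 - <<'E'
from h import *
o=log();R,t=tinm(TIN);print(delta(gripR(1),t+R@[0,-.038,.0295]+[0,0,.125],o),np.round(o["qpos"],2),o["opening"])
E
```

```text
time: 12.6
tool_pos: [0.4299, 0.1853, 0.2641]
tool_rot: [-2.516, 0.789, -1.47]
contact_force: [-0.3, 0.3, -6.9]
opening: 0.0589
time: 13.1
tool_pos: [0.4295, 0.1854, 0.2647]
tool_rot: [-1.861, 0.791, -1.471]
contact_force: [0.1, 0.1, -7.1]
opening: 0.0588
(array([0.001 , 0.0002, 0.0011]), array([ 1.8604, -0.0042, -0.0043])) [ 0.63  0.48  1.52 -0.65  1.6   0.37] 0.05879118266299393
```

```bash
python3 -m creep '[{"translation":[0,0,0],"twist":[0.13,0,0],"hand":30},{"translation":[0,0,0],"twist":[0.26,0,0],"hand":30},{"translation":[0,0,0],"twist":[0.39,0,0],"hand":30},{"translation":[0,0,0],"twist":[0.52,0,0],"hand":30},{"translation":[0,0,0],"twist":[0.65,0,0],"hand":30}]'
python3 -m creep '[{"translation":[0,0,0],"twist":[0.13,0,0],"hand":30},{"translation":[0,0,0],"twist":[0.26,0,0],"hand":30},{"translation":[0,0,0],"twist":[0.39,0,0],"hand":30},{"translation":[0,0,0],"twist":[0.52,0,0],"hand":30},{"translation":[0,0,0],"twist":[0.65,0,0],"hand":30}]'
python3 - <<'E'
from h import *
o=log();R,t=tinm(TIN);print(delta(gripR(1),t+R@[0,-.038,.0295]+[0,0,.125],o),np.round(o["qpos"],2),o["opening"])
E
```

```text
time: 13.6
tool_pos: [0.4291, 0.1855, 0.2653]
tool_rot: [-1.206, 0.792, -1.471]
contact_force: [0.2, -0.1, -6.6]
opening: 0.0586
time: 14.1
tool_pos: [0.4288, 0.1856, 0.2659]
tool_rot: [-0.551, 0.793, -1.472]
contact_force: [0.7, -0.4, -6.7]
opening: 0.0587
(array([ 0.002 ,  0.0021, -0.    ]), array([ 0.5498, -0.0075, -0.0006])) [ 0.63  0.48  1.52 -0.65  1.6   1.68] 0.058650386106277694
```

```bash
python3 -m creep '[{"translation":[0,0,0],"twist":[0.14,0,0],"hand":30},{"translation":[0,0,0],"twist":[0.28,0,0],"hand":30},{"translation":[0,0,0],"twist":[0.42,0,0],"hand":30},{"translation":[0.001,0.001,0],"twist":[0.54,-0.005,0],"hand":30},{"translation":[0.002,0.002,0],"twist":[0.55,-0.007,0],"hand":30}]'
python3 -m creep '[{"translation":[0,0,0],"twist":[0,0,0],"hand":30},{"translation":[0,0,0],"twist":[0,0,0],"hand":30},{"translation":[0,0,0],"twist":[0,0,0],"hand":30}]'
python3 - <<'E'
from h import *
o=log();R,t=tinm(TIN);print(delta(gripR(1),t+R@[0,-.038,.0295]+[0,0,.125],o),np.round(o["qpos"],2),o["opening"])
s,d,w=[robot.read_camera(n) for n in("scene","side","wrist")]
def crop(im,x,y,w,h):return cv2.resize(im[y:y+h,x:x+w],(400,300),interpolation=cv2.INTER_CUBIC)
b=np.zeros((600,800,3),np.uint8)
b[:300,:400]=crop(w,160,100,320,240);b[:300,400:]=crop(s,350,170,80,60);b[300:,:400]=crop(s,310,160,133,100);b[300:,400:]=crop(d,220,120,120,90)
cv2.imwrite("pics/c5.png",b)
K,M=cam("wrist",o)
T=Rt(o["tool_rot"]);p=o["tool_pos"]
# tin in tool frame if no slip: tool x=tin y(+.038), tool z=+tin z(-.0295), y = z x x = tin? 
x=np.array([[.1065-.0385+.038-.0005,0,0]])
Q=np.array([[yy*.0695+.038,xx*.0335,zz] for yy in(-1,1) for xx in(-1,1) for zz in(.0145,.0295)]+[[yy*.065+.038,xx*.029,-.0295] for yy in(-1,1) for xx in(-1,1)])@T.T+p
for n,c in(("scene",cam("scene")),("side",cam("side")),("wrist",(K,M))):print(n,proj(Q,*c).round(1).tolist())
E
```

```text
time: 14.6
tool_pos: [0.4303, 0.1852, 0.2642]
tool_rot: [0.002, 0.787, -1.469]
contact_force: [0.4, 0.1, -5.9]
opening: 0.0586
time: 14.9
tool_pos: [0.4302, 0.1852, 0.2644]
tool_rot: [0.001, 0.787, -1.469]
contact_force: [0.3, 0.3, -6.6]
opening: 0.0587
(array([ 0.0005,  0.0004, -0.0004]), array([-0.0003, -0.0019, -0.0003])) [ 0.63  0.48  1.52 -0.66  1.6   2.24] 0.05870888996737978
scene [[415.4, 197.4], [412.2, 192.8], [402.4, 216.2], [399.0, 211.6], [376.3, 203.3], [373.2, 199.1], [363.4, 220.8], [360.2, 216.6], [422.4, 211.9], [411.4, 228.2], [385.6, 216.4], [374.8, 231.7]]
side [[263.1, 142.9], [263.3, 141.1], [286.8, 141.4], [287.2, 139.6], [268.1, 190.9], [268.3, 189.6], [292.0, 189.0], [292.5, 187.7], [264.4, 149.4], [284.3, 148.1], [268.9, 193.0], [289.0, 191.4]]
wrist [[357.4, 449.6], [396.8, 449.5], [364.7, 289.8], [411.4, 289.7], [337.3, 288.4], [357.0, 288.4], [339.0, 201.6], [360.4, 201.6], [243.3, 430.6], [232.0, 296.0], [278.6, 285.6], [275.7, 209.3]]
```

View pics/c5.png

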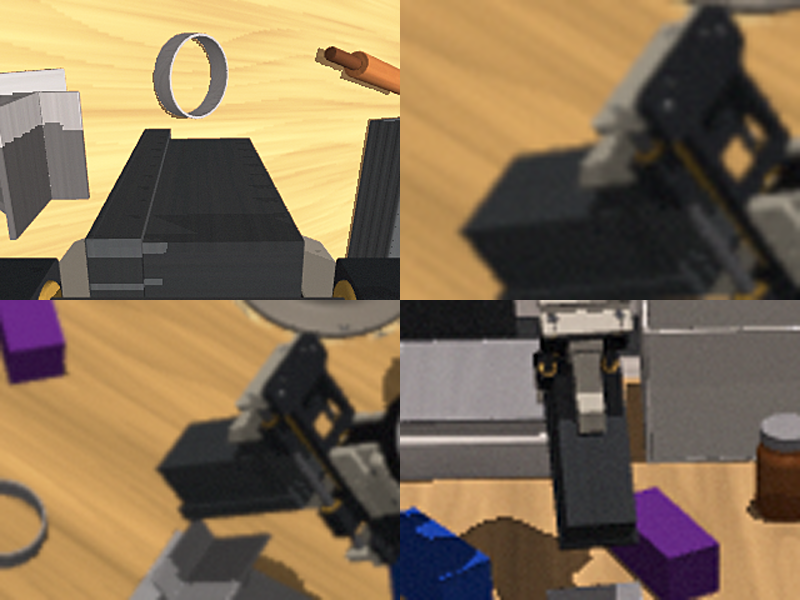

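c5 shows the tin turned over, lid side underneath and shut. The wrist corners match the no-slip prediction within about 4 px. Lowering to just above the seat, held a little up the slope because the lid overhangs the tin.

```bash
python3 - <<'E'
from h import *
o=robot.observe();R,t=tinm(TIN)
print(delta(gripR(1),t+R@[0,-.038-.014,.0295+.012],o))
E
```

```text
(array([ 0.075 ,  0.0002, -0.0766]), array([-0.0011, -0.0017, -0.0003]))
```

```bash
python3 -m creep '[{"translation":[0.012,0,-0.012],"twist":[0,-0.001,0],"hand":30},{"translation":[0.03,0,-0.03],"twist":[0,-0.002,0],"hand":30},{"translation":[0.05,0,-0.05],"twist":[0,-0.002,0],"hand":30},{"translation":[0.065,0,-0.066],"twist":[0,-0.002,0],"hand":30},{"translation":[0.075,0,-0.076],"twist":[0,-0.002,0],"hand":30}]'
python3 -m creep '[{"translation":[0,0,0],"twist":[0,0,0],"hand":30}]'
python3 - <<'E'
from h import *
o=log();R,t=tinm(TIN)
print(delta(gripR(1),t+R@[0,-.038-.006,.0295],o),Rt(o["tool_rot"]).T@o["contact_force"])
E
```

```text
time: 15.55
tool_pos: [0.43, 0.186, 0.156]
tool_rot: [-0.001, 0.784, -1.471]
contact_force: [-0.1, 0.1, -6.8]
opening: 0.0587
time: 15.65
tool_pos: [0.4296, 0.1857, 0.1547]
tool_rot: [-0.005, 0.783, -1.473]
contact_force: [-0.2, -1.3, -6.3]
opening: 0.059
(array([ 0.0057,  0.001 , -0.0109]), array([0.0026, 0.0022, 0.0023])) [ 5.35127727 -0.30671378 -3.59084101]
```

```bash
python3 -m creep '[{"translation":[0,0.001,-0.003],"twist":[0.002,0.002,0.002],"hand":30},{"translation":[0,0.001,-0.006],"twist":[0.002,0.002,0.002],"hand":30},{"translation":[0,0.001,-0.009],"twist":[0.002,0.002,0.002],"hand":30},{"translation":[0,0.001,-0.009],"twist":[0.002,0.002,0.002],"hand":30}]'
python3 - <<'E'
from h import *
o=log();R,t=tinm(TIN)
print(delta(gripR(1),t+R@[0,-.038-.006,.0295],o),Rt(o["tool_rot"]).T@o["contact_force"])
E
```

```text
time: 16.05
tool_pos: [0.4301, 0.1926, 0.1486]
tool_rot: [0.0, 0.786, -1.469]
contact_force: [0.3, 0.7, -6.6]
opening: 0.0588
(array([ 0.0062, -0.0002, -0.0017]), array([ 0.0004, -0.0004, -0.0006])) [ 4.16330732  0.37394434 -5.14651742]
```

```bash
python3 -m creep '[{"translation":[0.001,0,-0.0008],"twist":[0,0,0],"hand":30},{"translation":[0.002,0,-0.0016],"twist":[0,0,0],"hand":30},{"translation":[0.003,0,-0.0016],"twist":[0,0,0],"hand":30},{"translation":[0.004,0,-0.0016],"twist":[0,0,0],"hand":30}]'
python3 - <<'E'
from h import *
o=log();R,t=tinm(TIN)
print(delta(gripR(1),t+R@[0,-.038-.006,.0295],o),Rt(o["tool_rot"]).T@o["contact_force"])
E
```

```text
time: 16.45
tool_pos: [0.4303, 0.1906, 0.1449]
tool_rot: [0.0, 0.785, -1.469]
contact_force: [-0.2, -0.1, -5.1]
opening: 0.0587
(array([ 0.0022, -0.0003, -0.0005]), array([ 0.0003,  0.0002, -0.0007])) [ 3.70601676 -0.23627354 -3.55790614]
```

```bash
python3 -m creep '[{"translation":[0.001,0,-0.0005],"twist":[0,0,0],"hand":30},{"translation":[0.002,0,-0.001],"twist":[0,0,0],"hand":30},{"translation":[0.002,0,-0.001],"twist":[0,0,0],"hand":30}]'
python3 - <<'E'
from h import *
o=log();R,t=tinm(TIN)
print(delta(gripR(1),t+R@[0,-.038-.006,.0295],o),Rt(o["tool_rot"]).T@o["contact_force"])
E
```

```text
time: 16.75
tool_pos: [0.4305, 0.1895, 0.1435]
tool_rot: [0.001, 0.784, -1.468]
contact_force: [0.2, -2.8, 2.0]
opening: 0.0592
(array([ 0.0004, -0.0004, -0.0003]), array([ 0.0001,  0.0018, -0.0009])) [ 0.54229407 -0.05286083  3.38976886]
```

```bash
python3 -m creep '[{"translation":[0.001,0,0],"twist":[0,0,0],"hand":30},{"translation":[0.0018,0,0],"twist":[0,0,0],"hand":30},{"translation":[0.0018,0,0],"twist":[0,0,0],"hand":30}]'
python3 - <<'E'
from h import *
o=log();R,t=tinm(TIN)
print(delta(gripR(1),t+R@[0,-.038-.006,.0295],o),Rt(o["tool_rot"]).T@o["contact_force"])
E
```

```text
time: 17.05
tool_pos: [0.4305, 0.1893, 0.1435]
tool_rot: [0.003, 0.785, -1.467]
contact_force: [-5.0, 6.8, 10.4]
opening: 0.0591
(array([ 0.0003, -0.0003, -0.0004]), array([-0.001 ,  0.0005, -0.0022])) [-12.52599382  -4.29355939   2.26094175]
```

Seat and ledge are both felt. Easing the grip, then opening.

```bash
python3 -m creep '[{"translation":[0,0,0],"twist":[0,0,0],"hand":30},{"translation":[0,0,0],"twist":[0,0,0],"hand":30}]' 8
python3 -m creep '[{"translation":[0,0,0],"twist":[0,0,0],"hand":75},{"translation":[0,0,0],"twist":[0,0,0],"hand":85},{"translation":[0,0,0],"twist":[0,0,0],"hand":100},{"translation":[0,0,0],"twist":[0,0,0],"hand":100},{"translation":[0,0,0],"twist":[0,0,0],"hand":100}]'
python3 - <<'E'
from h import *
o=log();print(Rt(o["tool_rot"]).T@o["contact_force"],o["opening"])
E
```

```text
time: 17.25
tool_pos: [0.4305, 0.1894, 0.1435]
tool_rot: [0.003, 0.785, -1.466]
contact_force: [-1.5, 0.3, -0.1]
opening: 0.0593
time: 17.75
tool_pos: [0.4306, 0.1894, 0.1435]
tool_rot: [0.004, 0.785, -1.466]
contact_force: [-0.8, -0.6, -0.5]
opening: 0.0907
[ 0.71773763 -0.8409882  -0.03785233] 0.09071332785694738
```

```bash
python3 -m creep '[{"translation":[-0.015,0,0],"twist":[0,0,0],"hand":100},{"translation":[-0.035,0,0],"twist":[0,0,0],"hand":100},{"translation":[-0.06,0,0],"twist":[0,0,0],"hand":100},{"translation":[-0.09,0,0],"twist":[0,0,0],"hand":100},{"translation":[-0.12,0,0],"twist":[0,0,0],"hand":100}]'
python3 -m creep '[{"translation":[0,0,0],"twist":[0,0,0],"hand":100},{"translation":[0,0,0],"twist":[0,0,0],"hand":100}]' |head -2
python3 - <<'E'
from h import *
o=log()
s,d,w=[robot.read_camera(n) for n in("scene","side","wrist")]
def crop(im,x,y,w,h):return cv2.resize(im[y:y+h,x:x+w],(400,300),interpolation=cv2.INTER_CUBIC)
b=np.zeros((600,800,3),np.uint8)
b[:300,:400]=crop(w,160,100,320,240);b[:300,400:]=cv2.resize(s,(400,300),interpolation=cv2.INTER_AREA);b[300:,:400]=crop(s,340,200,80,60);b[300:,400:]=crop(d,240,165,80,60)
cv2.imwrite("pics/c6.png",b)
R,t=tinm(TIN);C=R@np.array([0,-.0045,0])+t
P=np.array([[x*.029,y*.065,.059] for x in(-1,1) for y in(-1,1)]+[[x*.0335,y*.0695,z] for x in(-1,1) for y in(-1,1) for z in(0,.015)])@R.T+C
for n in("scene","side"):print(n,proj(P,*cam(n)).round(1).tolist())
print("wrist",proj(P,*cam("wrist",o)).round(1).tolist())
E
```

```text
time: 18.25
tool_pos: [0.4215, 0.2744, 0.2291]
tool_rot: [0.003, 0.785, -1.467]
contact_force: [0.0, -0.3, -0.8]
opening: 0.0918
time: 18.45
tool_pos: [0.4214, 0.2744, 0.2288]
scene [[393.2, 238.9], [359.5, 241.3], [403.9, 223.3], [370.1, 226.7], [405.6, 256.2], [402.6, 252.1], [369.4, 257.5], [366.4, 253.8], [417.6, 238.0], [414.7, 234.0], [381.2, 240.6], [378.3, 236.9]]
side [[286.7, 178.9], [291.5, 222.1], [267.0, 180.4], [271.6, 223.8], [286.6, 182.5], [287.0, 181.2], [291.5, 227.1], [291.9, 226.2], [264.7, 184.2], [264.9, 182.9], [269.3, 229.1], [269.5, 228.2]]
wrist [[361.7, 211.8], [346.3, 182.8], [358.6, 290.1], [345.0, 236.7], [272.9, 206.8], [295.8, 206.8], [289.1, 177.9], [303.6, 177.9], [276.6, 298.7], [297.6, 298.7], [290.7, 239.4], [304.4, 239.4]]
```

View pics/c6.png

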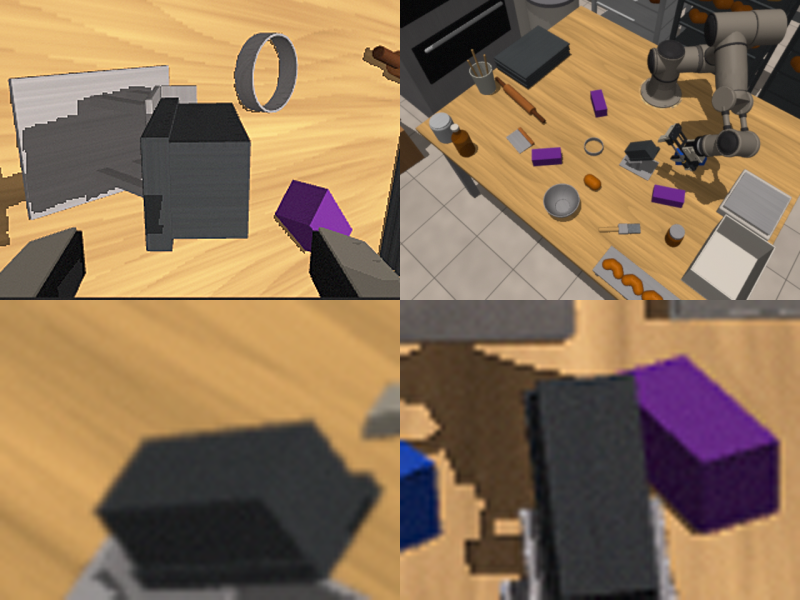

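c6 shows the tin at rest upside down in the stand, lid on the seat and shut. Its corners, at scene (369,228), (403,224), (359,242) and (393,239), are within about 1.5 px of the home prediction. The neighbouring things have not moved and the gripper is clear.

```bash
python3 -c "
from cell import robot
print(robot.hand_in(), robot.observe()['time'])"
```

```text
the job is handed in; nothing more can be done
the job is handed in; nothing more can be done
```

The tin is back in the stand upside down, lid on the seat and the same end on the ledge, and the job is handed in at about 19 s of the 67 s allowed. The robot gives no verdict.

- **What I did:** I placed the lid on the leaning tin and felt it seat at the expected depth. I then squeezed lid and tin together at the free upper end (59 mm opening, 58 N), lifted them about 125 mm and turned them 180° about the long axis. I lowered them until seat and ledge were both felt, let go and backed off.
- **Last checks:** The tin's corners were within about 1.5 px in the scene picture (about 3 mm) of where a fully home tin would be, and within about 2.5 px in the wrist picture. The lid looked shut, the other things looked unmoved, and the gripper was clear.
- **Not checked directly:** The loaf could not be seen inside the shut tin, so I did not confirm that it dropped onto the lid.
- **Disagreements:** The fixed cameras' free fits put the lid and stand 3 to 5 mm too low. The scene view also put the held lid about 2.6 mm off the robot's own reading in x. I allowed for both before fitting the lid.

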